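Clear the fixed hinge leaf and hold its mate in line for the pin

ROBOT

A 7-joint arm with a two-finger parallel gripper is mounted at the origin on the work surface. World frame = base frame: x ahead of the robot, y to its left, z up, the work surface at z = 0. Lengths are in m, angles in rad, forces in N, time in s.
With the tool pointing down it reaches from about 0.4 to 0.85 m from the base axis. Payload 10.4 kg.
Tool frame: the origin (TCP) lies on the centre line of the jaws, within the pads' length; the fingertips stand 11 mm ahead of it and the grasp point (between the pads) lies 8 mm behind it (tip_reach is the distance from the TCP to the fingertips, in m); z points along the fingers, y is the line along which they close (so a half turn about z gives the same grasp; the last joint's range is limited). The gripper opens to 85 mm and grips with 20 to 120 N. Pads are 22 mm wide; open, the fingers measure 114 mm over their backs; the gripper's body (76 mm by 85 mm) begins 54 mm behind the grasp point. The pads swing forward as they close: fully open they stand 13 mm farther back than shut.
Start: joints at [1.207, 0.332, -0.065, 1.46, 0.022, 1.35, -0.088], TCP at [0.209, -0.589, 0.242] pointing down, gripper open.
Joint ranges: [-2.6, 2.6], [-0.5, 2.12], [-1.47, 1.34], [0.16, 2.42], [-1.27, 4.41], [0.06, 2.06], [-2.6, 2.6]. Speed limits (rad/s): [2.22, 2.22, 2.79, 2.79, 3.14, 3.14, 3.14].

INTERFACE

Orientations are given as a unit quaternion [x, y, z, w].
In Python, from workcell import get_obs, camera, hand_in, tip_reach gives the robot as it stands. The module is installed in compiled form; this text tells all that it offers.
- The arm moves only by the tool move_arm, never from a script. Its argument "plan" is a list of rows, each an object with "delta_pos": the shift along the tool's x, y, z in shares of 100 cm (1.0 is 100 cm), a list of three; "turn": the turn, a rotation vector about the tool's x, y, z in normalised numbers (1 is 180 degrees), a list of three; "fingers": the closure, from 0 (fully open) to 1 (shut). A call has 1 to 12 rows; each row is the pose to reach, as a shift and turn from the pose commanded when the call began, along the tool's axes at that moment; what a row does not reach only later rows make up. A row lasts 1/8 s, in which the tool goes at most 62.5 mm and 10.7 degrees, less where a joint would pass 70% of its speed; a pose out of reach is approached as far as the arm can. Shift and turn numbers lie between -1 and 1, and a call with a number outside is refused. A call with a gripper value outside its range is refused whole. The fingers move at their own pace and stop on an object; "force" is the grip in N (left out, the last holds). Time passes only in rows, so rows that repeat a pose let the fingers close. It gives the time, the measured TCP pose, the force, the opening and the grip force at its end, in the units of the state.
- get_obs(): the state, without advancing time (a new reading comes with each control period).
- camera(name): name is "side" or "top"; returns a dict with "color" (480x640x3 uint8, red, green, blue), "range_z" (480x640 float32, m along the optical axis (not along the pixel's ray), 0 where there is no reading), "fx", "fy", "cx", "cy" (pixels), "R" (3x3) and "t" (3): a world point X has camera coordinates R X + t. Camera axes: x right, y down, z forward; pixel columns grow to the right and rows downward; lengths in m; the calibration is good to about 2 mm. A picture is of the moment at which its call begins.
- hand_in(): hands the job in; it is judged then, once.
The state is a dict: "clock": time; "joint_pos": joint angles; "joint_velocities": joint speeds; "tau": joint torques, N m; "position": TCP position; "ee_rot": TCP orientation; "ft_force": force on the tool from outside, world axes, zero at the start; "torque": the same for the moment, N m; "grip_width": opening from 0.0 (shut) to 1.0 (fully open); "grasp_force": force on a finger pad.
Only numpy, scipy, OpenCV 4.12 (cv2) and the standard library are available. Lean on these libraries where they do the work, as an engineer would, in place of code of your own. Each camera call takes 0.05 s, during which the arm holds its last target. There are 200 camera calls.

TASK

With the scraper block, wipe the three brass chips off the steel hinge leaf on the jamb block into the grey tray at its end (do not touch the chips with the fingers), then stand the scraper upright back on the bench. Then pick up the loose hinge leaf by its wooden batten and lower it, folded over the fixed leaf, until its knuckle sits between the two fixed knuckles with the holes lined up for the pin and the two leaves level and parallel, held in the air and not resting or pressing on the jamb. Finish while still holding it there, without letting go, and leave the other things on the bench where they are.

Things in the scene. Friction and masses are not known exactly. Their poses are not given: they have to be found in the camera images.
- jamb: Fixed light wooden jamb block with a flat steel hinge leaf on top. Origin on the bench under its middle, z up. Block x -34 to 28, y -70 to 70 mm; leaf face at z 59, x -30 to 28, y -70 to 70. Two steel knuckles beside the +x edge, 24 mm outside, 14 bore, axis along y at x 44, z 62: y -42 to -16 and 16 to 42 (gap 32). 12 mm high bar on the bench at its -y end.
- jamb_bore (a point): Middle of the gap between the two fixed knuckles, on their bore axis: x 44, y 0, z 62 mm in the jamb's frame, same axes as the jamb. The loose leaf's knuckle goes here, with 3 mm of play at each end and nothing under it.
- tray: Fixed grey open tray at the jamb's +y end, turned with it: 130 (x) x 120 (y) x 35 mm high outside, walls and floor about 4 mm; origin under its middle, which is at y +131 mm in the jamb's frame.
- leaf: Loose steel hinge leaf, 0.3 kg: plate 56 (x) x 110 (y) x 4 mm, with a wooden batten to grip standing centred on it, 26 (x) x 80 (y), top at z 50. Origin: centre of the plate's underside, z up. Knuckle (24 mm outside, 14 bore, 26 long) on the +x side, z -15 to 9. Lies on the rest, knuckle overhanging. Matched, its origin is at x 0, y 0, z 65 mm in the jamb's frame, axes alike (6 mm between leaves).
- leaf_bore (a point): Centre of the loose leaf's knuckle bore: x 44, y 0, z -3 mm in the leaf's frame, bore axis along the leaf's y. It must come onto jamb_bore.
- rest: Fixed dark wooden rest, 44 (x) x 120 (y) x 30 mm high, on which the loose leaf lies; origin under its middle.
- scraper: Scraper block standing on the bench, dark wood with a flat aluminium foot: 60 (x) x 24 (y) x 62 mm high, 0.15 kg; origin at the centre of its foot, z up. Grip it across its 24 mm thickness and push with a 60 mm wide face.
- chip0: Brass offcut 20 x 12 x 6 mm, lying on the fixed leaf, always within 18 mm of x 0 and between y -21 and +52 mm (chip centres, jamb frame); origin at the centre of its underside.
- chip1: Brass offcut 20 x 12 x 6 mm, lying on the fixed leaf, always within 18 mm of x 0 and between y -21 and +52 mm (chip centres, jamb frame); origin at the centre of its underside.
- chip2: Brass offcut 20 x 12 x 6 mm, lying on the fixed leaf, always within 18 mm of x 0 and between y -21 and +52 mm (chip centres, jamb frame); origin at the centre of its underside.
- pin: Bystander: L-shaped steel hinge pin, 8 mm thick, 80 mm long with a 25 mm bend, lying on the bench. Not needed; leave it.
- handle_blank: Bystander: light wooden knife handle blank 130 x 26 x 22 mm, lying. Leave it.
- whetstone: Bystander: grey whetstone 70 x 200 x 30 mm. Leave it.
- hammer: Bystander: hammer lying on the bench. Leave it.
- oil: Bystander: clear oil bottle, 56 mm wide, 120 mm tall. Leave it.
- cup: Bystander: white cup, 76 mm wide, 85 mm tall. Leave it.
- brass_bar: Bystander: brass bar 120 x 30 x 12 mm, lying. Leave it.
Things that resemble listed ones, but are neither listed nor needed, are in the scene too. Leave any red look-alike of the rest alone.

How it is judged:
On the way, in this order (a step that is already met when the one before it is completed fails the run):
1. the scraper, held in the fingers, is brought down to the fixed leaf (foot less than 5 mm above it) (contact force between the fingers and scraper above 2 N and z of scraper in the frame of jamb between 0.05 and 0.064 m and x of scraper in the frame of jamb between -0.045 and 0.045 m and y of scraper in the frame of jamb between -0.085 and 0.085 m), for 0.1 s.
2. all three chips are in the tray (x of chip0 in the frame of tray between -0.064 and 0.064 m and y of chip0 in the frame of tray between -0.06 and 0.06 m and z of each of chip0, chip1, chip2 in the frame of tray below 0.033 m and x of chip1 in the frame of tray between -0.064 and 0.064 m and y of chip1 in the frame of tray between -0.06 and 0.06 m and x of chip2 in the frame of tray between -0.064 and 0.064 m and y of chip2 in the frame of tray between -0.06 and 0.06 m), for 0.2 s.
3. the scraper stands upright on the bench, released (height (world z) of scraper below 0.006 m and angle between scraper's own z axis and vertical below 0.1 rad and linear speed of scraper below 0.03 m/s and contact force between the fingers and scraper below 0.1 N), for 0.2 s.
At the end, for the whole second after the job is handed in: Loose leaf held still in the fingers, folded over the fixed leaf; bores in line within 3 mm in x and z and 3.5 mm along the axis, axes parallel within 4 degrees, leaves within 5; under 8 N on the jamb, free of the rest; chips in the tray, scraper upright on the bench (all of step 2 and x of leaf_bore in the frame of jamb between 0.041 and 0.047 m and z of leaf_bore in the frame of jamb between 0.059 and 0.065 m and y of leaf_bore in the frame of jamb between -0.0035 and 0.0035 m and x of leaf in the frame of jamb between -0.008 and 0.008 m and angle between the y axis of leaf and the y axis of jamb, either way round below 0.07 rad and angle between the z axis of leaf and the z axis of jamb, either way round below 0.09 rad and contact force between the fingers and leaf above 2 N and contact force between leaf and jamb below 8 N and contact force between leaf and rest below 0.2 N and linear speed of leaf below 0.02 m/s and height (world z) of scraper below 0.006 m and angle between scraper's own z axis and vertical below 0.1 rad and linear speed of scraper below 0.03 m/s); the arm keeps its last pose, push and grip.
It fails at once if a finger touches a chip (contact force between the fingers and chip0 above 0.3 N or contact force between the fingers and chip1 above 0.3 N or contact force between the fingers and chip2 above 0.3 N).
It fails at once if a bystander is moved by more than 30 mm (distance of any of pin, handle_blank, whetstone, hammer, oil, cup, brass_bar from where it was at the start of the episode above 0.03 m).
It also fails if it takes over 59 s, if anything falls off the work surface, if the arm or the gripper's body presses on something with over 40 N, if the wrist force passes 120 N, or if a joint passes its speed limit or range.

## Working session

There is one attempt and no reset: what is moved stays moved. The work goes in short steps, Python scripts to look and compute and a tool call to move; the robot and the scene stay as the last step left them, time stands still between calls to the robot, and variables do not carry over. Pictures are saved under pics/ and viewed, at most 10 in all, crops included, and the job is handed in when it is done.

Besides the shell and the picture viewer there is one more tool, called after ">>>" as a command line: name --argument value ..., lists and objects as JSON in quotes. move_arm: Moves the arm, as the interface text tells. Its arguments: {"type":"object","properties":{"plan":{"type":"array","items":{"type":"object","properties":{"delta_pos":{"type":"array","items":{"type":"number"}},"turn":{"type":"array","items":{"type":"number"}},"fingers":{"type":"number"}}}},"force":{"type":"number"}},"required":["plan"]}

```bash
mkdir -p pics
cat > h.py <<'E'
import numpy as np, cv2, pickle
from workcell import get_obs, camera, hand_in, tip_reach
def snap(n):
    d=camera(n); pickle.dump(d,open(f'{n}.pkl','wb')); return d
def load(n): return pickle.load(open(f'{n}.pkl','rb'))
def cloud(d):
    v,u=np.mgrid[:480,:640]; z=d['range_z']
    P=np.stack([(u-d['cx'])/d['fx']*z,(v-d['cy'])/d['fy']*z,z],-1)
    return (P-np.array(d['t']))@np.array(d['R'])   # R^T(p-t)
def ray(d,u,v,h):
    R=np.array(d['R']);c=-R.T@np.array(d['t']); r=R.T@np.array([(u-d['cx'])/d['fx'],(v-d['cy'])/d['fy'],1])
    return c+r*(h-c[2])/r[2]
def proj(d,X):
    p=np.array(d['R'])@X+np.array(d['t']); return p[:2]/p[2]*[d['fx'],d['fy']]+[d['cx'],d['cy']]
E
python3 - <<'E'
from h import *
print(get_obs(),tip_reach)
for n in('side','top'):
    d=snap(n); cv2.imwrite(f'pics/{n}0.png',d['color'][...,::-1]); R=np.array(d['R']);print(n,d['fx'],d['cx'],d['cy'],-R.T@np.array(d['t']),R.round(3).tolist())
    print((d['range_z']>0).mean())
E
```

```text
{'clock': 0.0, 'joint_pos': array([ 1.20740201,  0.33290324, -0.06471184,  1.46094891,  0.02161238,
        1.34989023, -0.08852611]), 'joint_velocities': array([-0.00126885,  0.00058652, -0.00020456,  0.00029849,  0.0013276 ,
       -0.00033612, -0.00014793]), 'tau': array([-8.49090229e-04, -6.25447226e+01,  4.87436168e-02, -3.91601658e+01,
        1.62155775e-02,  1.00195096e-02, -1.97723710e-05]), 'position': array([ 0.20877525, -0.58871638,  0.24149274]), 'ee_rot': array([ 9.85516477e-01,  1.69578136e-01, -1.60020959e-04, -7.08980844e-04]), 'ft_force': array([ 0.27796839,  0.64551285, -0.48262302]), 'torque': array([ 0.0154673 , -0.04337596, -0.0207944 ]), 'grasp_force': 0.0, 'grip_width': 0.9992776601054956} 0.011
side 557.6567525073696 324.0418438316899 241.1269135074108 [0.23591728 1.00948852 0.7736634 ] [[-0.95, -0.313, -0.001], [-0.164, 0.503, -0.849], [0.266, -0.806, -0.529]]
0.9960123697916666
top 440.48016823592627 321.0405442015438 235.05383645621774 [ 0.46947939 -0.02116696  1.09726681] [[-0.004, -1.0, 0.025], [-0.993, 0.001, -0.119], [0.119, -0.026, -0.993]]
0.9959765625
```

View pics/top0.png

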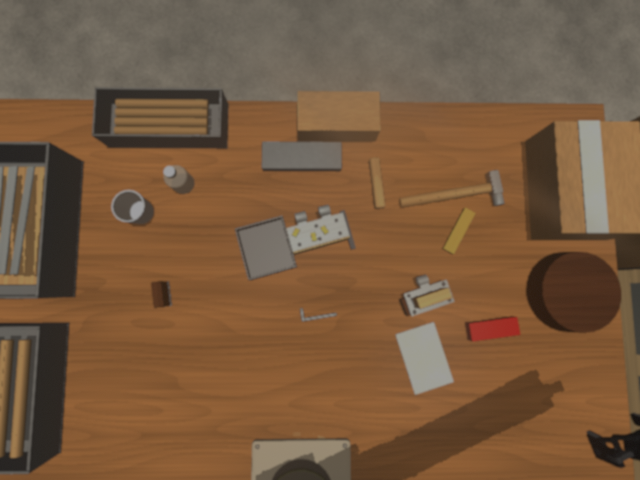

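View pics/side0.png

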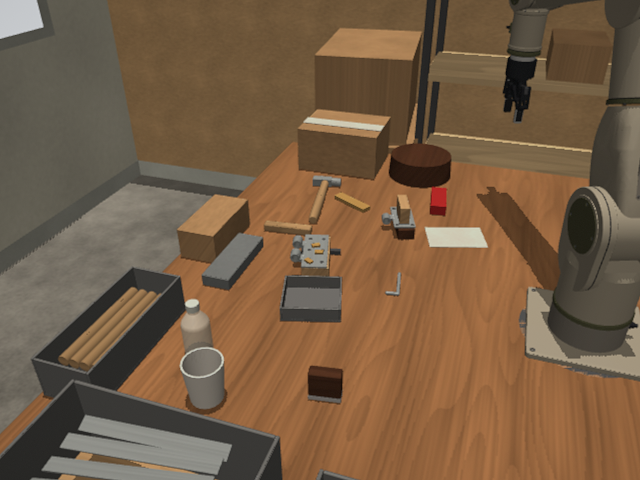

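Top view: jamb at (318,232) with chips on its leaf, tray (266,248), loose leaf on rest (428,297), scraper (160,294), pin (318,315). In the side view the jamb is at (312,252), the tray (312,298), the leaf (402,215) and the scraper (325,383). Of the two rests, the dark one under the battened leaf at top (428,297) fits. The red bar at (493,328) is the look-alike and gets left alone. The dark wood block with the aluminium foot at (160,294) is the only scraper candidate.

```bash
cat > m.py <<'E'
from h import *
# name: (top roi center, z range)
def rect(P,mask):
    q=P[mask][:,:2]; r=cv2.minAreaRect((q*1000).astype(np.float32)); return np.round(r[0],1),np.round(r[1],1),round(r[2],1),len(q)
if __name__=='__main__':
    T=load('top');S=load('side');PT=cloud(T);PS=cloud(S)
    def box(P,c,r,z0,z1): return (abs(P[...,0]-c[0])<r)&(abs(P[...,1]-c[1])<r)&(P[...,2]>z0)&(P[...,2]<z1)
    cs={}
    for n,(u,v),h in(('jamb',(318,232),.06),('leafbat',(432,297),.08),('scraper',(160,294),.062),('tray',(266,248),.035)):
        cs[n]=ray(T,u,v,h)[:2]; print(n,cs[n])
    for n,P in(('top',PT),('side',PS)):
        for k,r,zs in(('jamb',.1,(.052,.064)),('leafbat',.08,(.070,.09)),('leafbat',.08,(.026,.045)),('scraper',.06,(.045,.08)),('tray',.1,(.028,.042))):
            m=box(P,cs[k],r,*zs)
            print(n,k,zs,rect(P,m),'medz',np.median(P[m][:,2]).round(4),np.percentile(P[m][:,2],[5,95]).round(4))
    ims=[]
    for d,(u,v) in((T,(318,240)),(T,(430,295)),(T,(160,294)),(S,(312,262)),(S,(405,215)),(S,(325,380))):
        ims.append(cv2.resize(d['color'][v-42:v+42,u-42:u+42],(260,260),interpolation=cv2.INTER_CUBIC))
    cv2.imwrite('pics/crop.png',np.vstack([np.hstack(ims[:3]),np.hstack(ims[3:])])[...,::-1])
E
python3 m.py
```

```text
jamb [ 0.60082988 -0.04077327]
leafbat [ 0.4473357 -0.3025375]
scraper [0.45638734 0.32457803]
tray [0.56511689 0.08437602]
top jamb (0.052, 0.064) (array([612.5, -37.5]), array([ 90.1, 140.3]), 15.7, 1490) medz 0.0586 [0.0548 0.0622]
top leafbat (0.07, 0.09) (array([ 444.6, -308.2]), array([26.2, 80.2]), 18.3, 407) medz 0.0794 [0.0757 0.0824]
top leafbat (0.026, 0.045) (array([ 456.3, -299.9]), array([ 84. , 120.5]), 17.8, 811) medz 0.0336 [0.0294 0.0384]
top scraper (0.045, 0.08) (array([455.5, 330.8]), array([59.8, 24.9]), 9.1, 314) medz 0.0614 [0.0495 0.0647]
top tray (0.028, 0.042) (array([570.4,  71.7]), array([130.2, 149.8]), 15.8, 368) medz 0.0342 [0.0303 0.0381]
side jamb (0.052, 0.064) (array([613.7, -33.9]), array([ 89.3, 146.4]), 15.7, 967) medz 0.0575 [0.0534 0.0619]
side leafbat (0.07, 0.09) (array([ 445.7, -304. ]), array([26.7, 85.6]), 17.7, 173) medz 0.0778 [0.0715 0.0805]
side leafbat (0.026, 0.045) (array([ 457.2, -294.1]), array([ 84. , 123.8]), 19.4, 402) medz 0.0324 [0.0273 0.04  ]
side scraper (0.045, 0.08) (array([456.5, 335.3]), array([60.5, 28.7]), 6.7, 535) medz 0.0595 [0.0469 0.0627]
side tray (0.028, 0.042) (array([573.1,  74.7]), array([129.7, 162.4]), 16.7, 554) medz 0.0328 [0.0287 0.04  ]
```

View pics/crop.png

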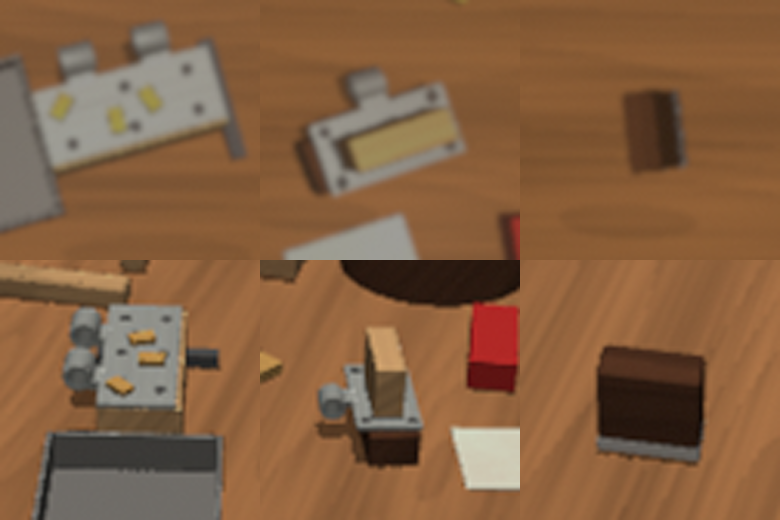

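The crops confirm all three: steel leaf with chips and two knuckles toward +x, the battened leaf on the dark rest, and the dark scraper with its aluminium foot. The heights from both views agree with the text. Next I work out the approach to the scraper.

```bash
cat > go.py <<'E'
import sys,numpy as np
from scipy.spatial.transform import Rotation as Ro
from workcell import get_obs
def down(yaw): # tool x at world yaw deg, z down
    return Ro.from_euler('z',yaw,degrees=True)*Ro.from_euler('x',180,degrees=True)
def rel(targets):
    o=get_obs();R=Ro.from_quat(o['ee_rot']);p=o['position']
    print('at',p.round(4),'tool yaw',np.degrees(np.arctan2(*R.as_matrix()[[1,0],0])).round(2),'t',o['clock'],'w',o['grip_width'])
    for x,y,z,yaw in targets:
        print((x,y,z,yaw),R.inv().apply(np.array([x,y,z])-p).round(4),(R.inv()*down(yaw)).as_rotvec().round(4))
if __name__=='__main__': rel(eval(sys.argv[1]))
E
python3 go.py '[(.52,-.3,.25,15),(.4557,.331,.25,8.5),(.4557,.331,.15,8.5),(.4557,.331,.04,8.5)]'
python3 - <<'E'
from m import *
for n in('top','side'):
    P=cloud(load(n)); th=np.radians(15.7);e=np.array([[np.cos(th),np.sin(th)],[-np.sin(th),np.cos(th)]])
    q=(P[...,:2]-[.6005,-.040])@e.T
    m=(P[...,2]>.054)&(P[...,2]<.066)&(abs(q[...,1])<.09)&(q[...,0]>-.05)&(q[...,0]<.029)
    print(n,rect(P,m)); b=q[m]*1e3;print(b.min(0),b.max(0))
    m=(P[...,2]>.054)&(P[...,2]<.08)&(abs(q[...,1])<.06)&(q[...,0]>.033)&(q[...,0]<.07); b=q[m]*1e3;print('kn',b.min(0),b.max(0))
E
```

```text
at [ 0.2088 -0.5887  0.2416] tool yaw 19.53 t 0.1 w 1.0034773585113528
(0.52, -0.3, 0.25, 15) [ 0.3898 -0.1681 -0.0082] [-0.0013  0.0001  0.079 ]
(0.4557, 0.331, 0.25, 8.5) [ 0.5401 -0.7843 -0.0074] [-0.0013  0.0002  0.1925]
(0.4557, 0.331, 0.15, 8.5) [ 0.5401 -0.7842  0.0926] [-0.0013  0.0002  0.1925]
(0.4557, 0.331, 0.04, 8.5) [ 0.5401 -0.784   0.2026] [-0.0013  0.0002  0.1925]
top (array([599. , -41.3]), array([ 61.7, 140.3]), 15.8, 1455)
[-32.77275552 -70.97682636] [28.98532073 69.27803433]
kn [ 33.07164126 -42.42029491] [57.23645515 41.3675464 ]
side (array([599.2, -38. ]), array([ 59.2, 146.3]), 15.5, 794)
[-30.25030877 -70.84358621] [28.97963907 75.4756206 ]
kn [ 33.0654063 -41.0280829] [58.99651347 47.2731745 ]
```

Units first: turns go in shares of 180 degrees. So 0.192 rad / 3.1416 = 0.0611.

>>> move_arm --plan '[{"delta_pos": [0.39, -0.168, -0.008], "turn": [0, 0, 0.0251], "fingers": 0}, {"delta_pos": [0.39, -0.168, -0.008], "turn": [0, 0, 0.0251], "fingers": 0}, {"delta_pos": [0.39, -0.168, -0.008], "turn": [0, 0, 0.0251], "fingers": 0}, {"delta_pos": [0.39, -0.168, -0.008], "turn": [0, 0, 0.0251], "fingers": 0}, {"delta_pos": [0.39, -0.168, -0.008], "turn": [0, 0, 0.0251], "fingers": 0}, {"delta_pos": [0.39, -0.168, -0.008], "turn": [0, 0, 0.0251], "fingers": 0}, {"delta_pos": [0.54, -0.784, -0.008], "turn": [0, 0, 0.0611], "fingers": 0}, {"delta_pos": [0.54, -0.784, -0.008], "turn": [0, 0, 0.0611], "fingers": 0}, {"delta_pos": [0.54, -0.784, -0.008], "turn": [0, 0, 0.0611], "fingers": 0}, {"delta_pos": [0.54, -0.784, -0.008], "turn": [0, 0, 0.0611], "fingers": 0}, {"delta_pos": [0.54, -0.784, -0.008], "turn": [0, 0, 0.0611], "fingers": 0}, {"delta_pos": [0.54, -0.784, -0.008], "turn": [0, 0, 0.0611], "fingers": 0}]' --force 60

```text
clock: 1.6
position: [0.4675, 0.0424, 0.2498]
ee_rot: [0.997, 0.074, 0.0, 0.0]
ft_force: [1.2, 1.3, 0.4]
grip_width: 1.002
grasp_force: 0.0
```

```bash
python3 go.py '[(.4557,.331,.15,8.5),(.4557,.331,.04,8.5)]'
```

```text
at [0.4675 0.0424 0.2498] tool yaw 8.51 t 1.6 w 1.0019383666773765
(0.4557, 0.331, 0.15, 8.5) [ 0.0311 -0.2873  0.0997] [ 0.0005 -0.0001  0.0003]
(0.4557, 0.331, 0.04, 8.5) [ 0.0311 -0.2873  0.2097] [ 0.0005 -0.0001  0.0003]
```

>>> move_arm --plan '[{"delta_pos": [0.031, -0.287, 0.08], "turn": [0, 0, 0], "fingers": 0}, {"delta_pos": [0.031, -0.287, 0.08], "turn": [0, 0, 0], "fingers": 0}, {"delta_pos": [0.031, -0.287, 0.08], "turn": [0, 0, 0], "fingers": 0}, {"delta_pos": [0.031, -0.287, 0.08], "turn": [0, 0, 0], "fingers": 0}, {"delta_pos": [0.031, -0.287, 0.08], "turn": [0, 0, 0], "fingers": 0}, {"delta_pos": [0.031, -0.287, 0.08], "turn": [0, 0, 0], "fingers": 0}, {"delta_pos": [0.031, -0.287, 0.08], "turn": [0, 0, 0], "fingers": 0}]'

```text
clock: 2.48
position: [0.4562, 0.3284, 0.1695]
ee_rot: [0.997, 0.074, -0.0, 0.0]
ft_force: [-0.1, -0.6, 0.9]
grip_width: 1.001
grasp_force: 0.0
```

```bash
python3 go.py '[(.4557,.331,.10,8.5),(.4557,.331,.04,8.5)]'
```

```text
at [0.4562 0.3284 0.1695] tool yaw 8.52 t 2.475 w 1.0005515605607553
(0.4557, 0.331, 0.1, 8.5) [-0.     -0.0027  0.0695] [0.0006 0.0007 0.0004]
(0.4557, 0.331, 0.04, 8.5) [ 0.     -0.0027  0.1295] [0.0006 0.0007 0.0004]
```

>>> move_arm --plan '[{"delta_pos": [0, -0.0025, 0.06], "turn": [0, 0, 0], "fingers": 0}, {"delta_pos": [0, -0.0025, 0.1], "turn": [0, 0, 0], "fingers": 0}, {"delta_pos": [0, -0.0025, 0.1295], "turn": [0, 0, 0], "fingers": 0}, {"delta_pos": [0, -0.0025, 0.1295], "turn": [0, 0, 0], "fingers": 0}, {"delta_pos": [0, -0.0025, 0.1295], "turn": [0, 0, 0], "fingers": 1}, {"delta_pos": [0, -0.0025, 0.1295], "turn": [0, 0, 0], "fingers": 1}, {"delta_pos": [0, -0.0025, 0.1295], "turn": [0, 0, 0], "fingers": 1}, {"delta_pos": [0, -0.0025, 0.1295], "turn": [0, 0, 0], "fingers": 1}, {"delta_pos": [0, -0.0025, 0.1295], "turn": [0, 0, 0], "fingers": 1}, {"delta_pos": [0, -0.0025, 0.1295], "turn": [0, 0, 0], "fingers": 1}, {"delta_pos": [0, -0.0025, 0.1295], "turn": [0, 0, 0], "fingers": 1}, {"delta_pos": [0, -0.0025, 0.1295], "turn": [0, 0, 0], "fingers": 1}]' --force 60

```text
clock: 3.98
position: [0.4562, 0.3316, 0.0412]
ee_rot: [0.997, 0.074, 0.001, 0.0]
ft_force: [-1.3, -2.3, 5.9]
grip_width: 0.272
grasp_force: 58.7
```

Run:
```python
import numpy as np
from go import rel
o=np.array([.6015,-.0402]);t=np.radians(15.7)
f=lambda x,y:o+np.array([x*np.cos(t)-y*np.sin(t),x*np.sin(t)+y*np.cos(t)])
a=f(-.0005,-.054);b=f(-.0005,.105)
print(a,b)
rel([(.4557,.331,.20,15.7),(*b,.20,15.7),(*a,.20,15.7),(*a,.125,15.7),(*a,.1025,15.7)])
```

```text
[ 0.61563108 -0.09232065] [0.57260561 0.06074733]
at [0.4562 0.3316 0.0412] tool yaw 8.52 t 3.975 w 0.2721783515675555
(0.4557, 0.331, 0.2, 15.7) [-0.0004  0.0005 -0.1588] [ 0.0002 -0.0011 -0.1253]
(np.float64(0.5726056072993211), np.float64(0.06074733315179233), 0.2, 15.7) [ 0.0751  0.2851 -0.1587] [ 0.0002 -0.0011 -0.1253]
(np.float64(0.6156310782094835), np.float64(-0.09232065453001778), 0.2, 15.7) [ 0.095   0.4428 -0.1587] [ 0.0002 -0.0011 -0.1253]
(np.float64(0.6156310782094835), np.float64(-0.09232065453001778), 0.125, 15.7) [ 0.0949  0.4428 -0.0837] [ 0.0002 -0.0011 -0.1253]
(np.float64(0.6156310782094835), np.float64(-0.09232065453001778), 0.1025, 15.7) [ 0.0949  0.4428 -0.0612] [ 0.0002 -0.0011 -0.1253]
```

Converted, -0.125 rad / 3.1416 = -0.0398.

>>> move_arm --plan '[{"delta_pos": [0, 0, -0.04], "turn": [0, 0, 0], "fingers": 1}, {"delta_pos": [0, 0, -0.1], "turn": [0, 0, 0], "fingers": 1}, {"delta_pos": [0, 0, -0.158], "turn": [0, 0, -0.0159], "fingers": 1}, {"delta_pos": [0.095, 0.443, -0.158], "turn": [0, 0, -0.0398], "fingers": 1}, {"delta_pos": [0.095, 0.443, -0.158], "turn": [0, 0, -0.0398], "fingers": 1}, {"delta_pos": [0.095, 0.443, -0.158], "turn": [0, 0, -0.0398], "fingers": 1}, {"delta_pos": [0.095, 0.443, -0.158], "turn": [0, 0, -0.0398], "fingers": 1}, {"delta_pos": [0.095, 0.443, -0.158], "turn": [0, 0, -0.0398], "fingers": 1}, {"delta_pos": [0.095, 0.443, -0.158], "turn": [0, 0, -0.0398], "fingers": 1}, {"delta_pos": [0.095, 0.443, -0.158], "turn": [0, 0, -0.0398], "fingers": 1}, {"delta_pos": [0.095, 0.443, -0.158], "turn": [0, 0, -0.0398], "fingers": 1}, {"delta_pos": [0.095, 0.443, -0.158], "turn": [0, 0, -0.0398], "fingers": 1}]'

```text
clock: 5.48
position: [0.6153, -0.0932, 0.1979]
ee_rot: [0.991, 0.136, -0.0, -0.0]
ft_force: [0.1, 0.2, -1.8]
grip_width: 0.274
grasp_force: 59.5
```

Run:
```python
import numpy as np
from go import rel
rel([(.6156,-.0923,.125,15.7),(.6156,-.0923,.1025,15.7)])
from h import *
ims=[cv2.resize(d['color'][v-60:v+60,u-60:u+60],(390,390),interpolation=cv2.INTER_CUBIC) for d,u,v in((snap('top'),320,230),(snap('side'),312,240))]
cv2.imwrite('pics/c2.png',np.hstack(ims)[...,::-1])
```

```text
at [ 0.6153 -0.0932  0.1979] tool yaw 15.6 t 5.475 w 0.27375663044546944
(0.6156, -0.0923, 0.125, 15.7) [ 0.0006 -0.0007  0.0729] [-0.0007  0.0006 -0.0018]
(0.6156, -0.0923, 0.1025, 15.7) [ 0.0006 -0.0007  0.0954] [-0.0007  0.0006 -0.0018]
```

View pics/c2.png

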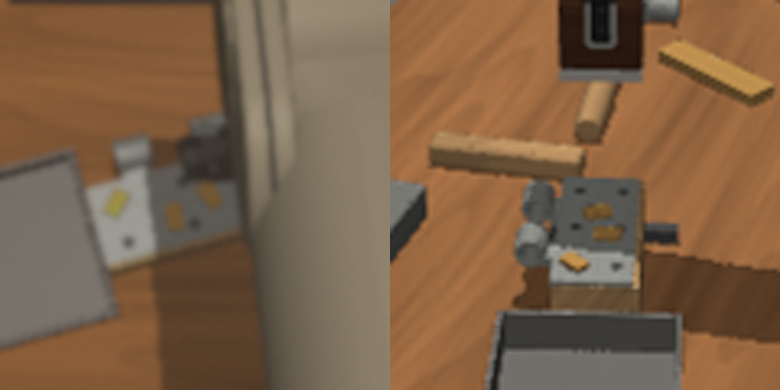

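The scraper is held straight at side (600,40 in the crop), above the −y end of the leaf, with the chips undisturbed. Lowering it.

Converted, -0.001 rad / 3.1416 = -0.0003.

>>> move_arm --plan '[{"delta_pos": [0, -0.0005, 0.05], "turn": [0, 0, -0.0003], "fingers": 1}, {"delta_pos": [0, -0.0005, 0.08], "turn": [0, 0, -0.0003], "fingers": 1}, {"delta_pos": [0, -0.0005, 0.09], "turn": [0, 0, -0.0003], "fingers": 1}, {"delta_pos": [0, -0.0005, 0.093], "turn": [0, 0, -0.0003], "fingers": 1}, {"delta_pos": [0, -0.0005, 0.095], "turn": [0, 0, -0.0003], "fingers": 1}, {"delta_pos": [0, -0.0005, 0.0965], "turn": [0, 0, -0.0003], "fingers": 1}, {"delta_pos": [0, -0.0005, 0.0965], "turn": [0, 0, -0.0003], "fingers": 1}]'

```text
clock: 6.45
position: [0.6155, -0.0922, 0.1024]
ee_rot: [0.991, 0.137, 0.0, 0.0]
ft_force: [0.0, -0.0, -0.9]
grip_width: 0.271
grasp_force: 59.4
```

```bash
python3 go.py '[(.57261,.06075,.1015,15.7)]'; python3 -c "
from h import *
print(get_obs()['ft_force'])
d=snap('side');cv2.imwrite('pics/c3.png',cv2.resize(d['color'][180:300,252:372],(560,560),interpolation=cv2.INTER_CUBIC)[...,::-1])"
```

```text
at [ 0.6155 -0.0922  0.1024] tool yaw 15.74 t 6.45 w 0.2705820912179738
(0.57261, 0.06075, 0.1015, 15.7) [ 0.0002 -0.1589  0.0008] [ 0.0004 -0.0006  0.0007]
[ 0.00270843 -0.02574209 -0.92003407]
```

View pics/c3.png

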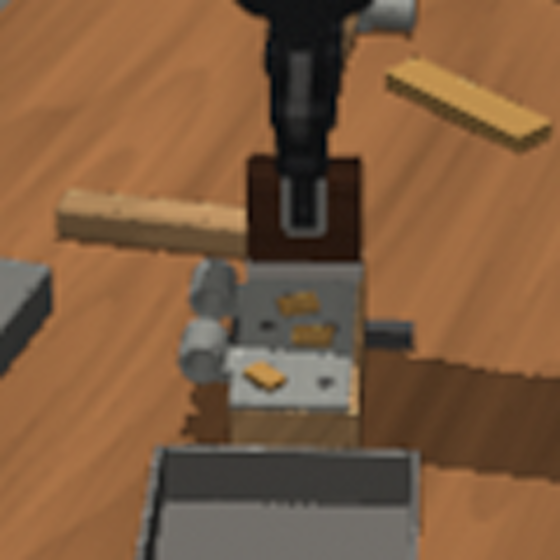

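The scraper foot sits just on the leaf behind the chips (crop (305,270)), clear of the knuckles. Pushing toward the tray.

>>> move_arm --plan '[{"delta_pos": [0, -0.012, 0.0008], "turn": [0, 0, 0], "fingers": 1}, {"delta_pos": [0, -0.026, 0.0008], "turn": [0, 0, 0], "fingers": 1}, {"delta_pos": [0, -0.04, 0.0008], "turn": [0, 0, 0], "fingers": 1}, {"delta_pos": [0, -0.054, 0.0008], "turn": [0, 0, 0], "fingers": 1}, {"delta_pos": [0, -0.068, 0.0008], "turn": [0, 0, 0], "fingers": 1}, {"delta_pos": [0, -0.084, 0.0008], "turn": [0, 0, 0], "fingers": 1}, {"delta_pos": [0, -0.1, 0.0008], "turn": [0, 0, 0], "fingers": 1}, {"delta_pos": [0, -0.118, 0.0008], "turn": [0, 0, 0], "fingers": 1}, {"delta_pos": [0, -0.138, 0.0008], "turn": [0, 0, 0], "fingers": 1}, {"delta_pos": [0, -0.159, 0.0008], "turn": [0, 0, 0], "fingers": 1}, {"delta_pos": [0, -0.159, -0.02], "turn": [0, 0, 0], "fingers": 1}, {"delta_pos": [0, -0.159, -0.08], "turn": [0, 0, 0], "fingers": 1}]'

```text
clock: 8.0
position: [0.5707, 0.0603, 0.1814]
ee_rot: [0.991, 0.137, -0.002, -0.0]
ft_force: [0.5, -0.5, -1.5]
grip_width: 0.274
grasp_force: 59.3
```

```bash
python3 go.py '[(.5726,.0607,.20,15.7),(.4562,.3316,.20,8.5),(.4562,.3316,.08,8.5),(.4562,.3316,.0415,8.5)]'; python3 -c "
from h import *
print(get_obs()['ft_force'])
d=snap('side');e=snap('top');cv2.imwrite('pics/c4.png',np.hstack([cv2.resize(q,(390,390),interpolation=cv2.INTER_CUBIC) for q in(d['color'][210:330,252:372],e['color'][180:300,230:350])])[...,::-1])"
```

```text
at [0.5707 0.0603 0.1814] tool yaw 15.75 t 8.0 w 0.2737229857097972
(0.5726, 0.0607, 0.2, 15.7) [ 0.0019  0.0001 -0.0187] [-0.0008  0.0047  0.0009]
(0.4562, 0.3316, 0.2, 8.5) [-0.0366 -0.2922 -0.0182] [-0.0005  0.0048  0.1265]
(0.4562, 0.3316, 0.08, 8.5) [-0.036  -0.2921  0.1018] [-0.0005  0.0048  0.1265]
(0.4562, 0.3316, 0.0415, 8.5) [-0.0359 -0.2921  0.1403] [-0.0005  0.0048  0.1265]
[ 0.48238513 -0.52075197 -1.48421422]
```

View pics/c4.png

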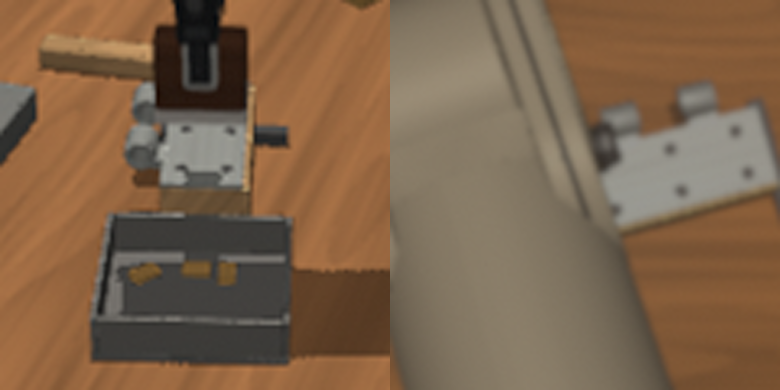

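All three chips lie in the tray (crop (145,272), (195,270), (228,272)) and the leaf is bare. Returning the scraper.

Converted, 0.126 rad / 3.1416 = 0.0401.

>>> move_arm --plan '[{"delta_pos": [-0.036, -0.292, -0.018], "turn": [0, 0, 0.0401], "fingers": 1}, {"delta_pos": [-0.036, -0.292, -0.018], "turn": [0, 0, 0.0401], "fingers": 1}, {"delta_pos": [-0.036, -0.292, -0.018], "turn": [0, 0, 0.0401], "fingers": 1}, {"delta_pos": [-0.036, -0.292, -0.018], "turn": [0, 0, 0.0401], "fingers": 1}, {"delta_pos": [-0.036, -0.292, 0], "turn": [0, 0, 0.0401], "fingers": 1}, {"delta_pos": [-0.036, -0.292, 0.05], "turn": [0, 0, 0.0401], "fingers": 1}, {"delta_pos": [-0.036, -0.292, 0.1], "turn": [0, 0, 0.0401], "fingers": 1}, {"delta_pos": [-0.036, -0.292, 0.11], "turn": [0, 0, 0.0401], "fingers": 1}, {"delta_pos": [-0.036, -0.292, 0.11], "turn": [0, 0, 0.0401], "fingers": 1}, {"delta_pos": [-0.036, -0.292, 0.11], "turn": [0, 0, 0.0401], "fingers": 1}]'

```text
clock: 9.35
position: [0.4595, 0.333, 0.0742]
ee_rot: [0.997, 0.074, 0.002, -0.001]
ft_force: [-0.4, 0.0, -1.5]
grip_width: 0.274
grasp_force: 59.4
```

```bash
python3 go.py '[(.4562,.3316,.0415,8.5)]'
```

```text
at [0.4595 0.333  0.0742] tool yaw 8.5 t 9.35 w 0.2738062077688977
(0.4562, 0.3316, 0.0415, 8.5) [-0.0036  0.0009  0.0327] [-0.0012 -0.0032  0.    ]
```

Converted, -0.003 rad / 3.1416 = -0.001.

>>> move_arm --plan '[{"delta_pos": [0, 0, 0.02], "turn": [-0.0003, -0.001, 0], "fingers": 1}, {"delta_pos": [0, 0, 0.028], "turn": [-0.0003, -0.001, 0], "fingers": 1}, {"delta_pos": [0, 0, 0.0315], "turn": [-0.0003, -0.001, 0], "fingers": 1}, {"delta_pos": [0, 0, 0.033], "turn": [-0.0003, -0.001, 0], "fingers": 1}, {"delta_pos": [0, 0, 0.033], "turn": [-0.0003, -0.001, 0], "fingers": 1}, {"delta_pos": [0, 0, 0.033], "turn": [-0.0003, -0.001, 0], "fingers": 0}, {"delta_pos": [0, 0, 0.033], "turn": [-0.0003, -0.001, 0], "fingers": 0}, {"delta_pos": [0, 0, 0.033], "turn": [-0.0003, -0.001, 0], "fingers": 0}, {"delta_pos": [0, 0, 0.033], "turn": [-0.0003, -0.001, 0], "fingers": 0}, {"delta_pos": [0, 0, 0], "turn": [-0.0003, -0.001, 0], "fingers": 0}, {"delta_pos": [0, 0, -0.06], "turn": [-0.0003, -0.001, 0], "fingers": 0}, {"delta_pos": [0, 0, -0.12], "turn": [-0.0003, -0.001, 0], "fingers": 0}]'

```text
clock: 10.85
position: [0.4579, 0.332, 0.1933]
ee_rot: [0.997, 0.074, -0.002, 0.001]
ft_force: [0.9, 0.9, 0.3]
grip_width: 1.001
grasp_force: 0.0
```

Run:
```python
from m import *
T=snap('top');S=snap('side')
for n,d in(('top',T),('side',S)):
    P=cloud(d)
    for k,c,r,zs in(('scr',(.457,.331),.06,(.045,.08)),('bat',(.445,-.308),.06,(.070,.09)),('plate',(.446,-.308),.09,(.027,.043))):
        m=(abs(P[...,0]-c[0])<r)&(abs(P[...,1]-c[1])<r)&(P[...,2]>zs[0])&(P[...,2]<zs[1])
        if m.sum()>20: print(n,k,rect(P,m),np.median(P[m][:,2]))
from go import rel
rel([(.4446,-.308,.25,18),(.4446,-.308,.16,18)])
```

```text
top scr (array([457.1, 330.4]), array([59.4, 25.6]), 8.1, 159) 0.060739508223056855
top bat (array([ 444.6, -308.4]), array([26.3, 80.7]), 18.3, 408) 0.07937064640157862
top plate (array([ 456.3, -299.7]), array([ 84.2, 120.4]), 18.1, 801) 0.03355274124518664
side scr (array([458.5, 333.8]), array([59.8, 28.7]), 11.6, 533) 0.05976667982979901
side bat (array([ 444.9, -301.7]), array([27.1, 89.1]), 18.2, 172) 0.07787233715479094
side plate (array([ 457.6, -295.4]), array([ 85.1, 127.1]), 18.5, 378) 0.03223557218542333
at [0.4602 0.3346 0.1985] tool yaw 8.54 t 10.95 w 1.0015888929714176
(0.4446, -0.308, 0.25, 18) [-0.1106  0.633  -0.054 ] [-0.0024 -0.0061 -0.1651]
(0.4446, -0.308, 0.16, 18) [-0.1111  0.6332  0.036 ] [-0.0024 -0.0061 -0.1651]
```

```bash
python3 -c "
from workcell import *
o=get_obs();print(o['joint_pos'],o['position'])"; python3 go.py '[(.4446,-.308,.22,-71.8),(.4446,-.308,.22,108.2)]'
```

```text
[-0.04706753  0.33366043 -0.79788549  1.6446989   0.25005932  1.26211985
 -2.3141828 ] [0.46021408 0.33457628 0.19850807]
at [0.4602 0.3346 0.1985] tool yaw 8.54 t 10.95 w 1.0015888929714176
(0.4446, -0.308, 0.22, -71.8) [-0.1108  0.6331 -0.024 ] [-0.0065 -0.0028  1.4022]
(0.4446, -0.308, 0.22, 108.2) [-0.1108  0.6331 -0.024 ] [ 0.003  -0.0068 -1.7393]
```

Converted, -1.739 rad / 3.1416 = -0.5535.

>>> move_arm --plan '[{"delta_pos": [-0.111, 0.633, -0.024], "turn": [0.001, -0.0022, -0.5535], "fingers": 0}, {"delta_pos": [-0.111, 0.633, -0.024], "turn": [0.001, -0.0022, -0.5535], "fingers": 0}, {"delta_pos": [-0.111, 0.633, -0.024], "turn": [0.001, -0.0022, -0.5535], "fingers": 0}, {"delta_pos": [-0.111, 0.633, -0.024], "turn": [0.001, -0.0022, -0.5535], "fingers": 0}, {"delta_pos": [-0.111, 0.633, -0.024], "turn": [0.001, -0.0022, -0.5535], "fingers": 0}, {"delta_pos": [-0.111, 0.633, -0.024], "turn": [0.001, -0.0022, -0.5535], "fingers": 0}, {"delta_pos": [-0.111, 0.633, -0.024], "turn": [0.001, -0.0022, -0.5535], "fingers": 0}, {"delta_pos": [-0.111, 0.633, -0.024], "turn": [0.001, -0.0022, -0.5535], "fingers": 0}, {"delta_pos": [-0.111, 0.633, -0.024], "turn": [0.001, -0.0022, -0.5535], "fingers": 0}, {"delta_pos": [-0.111, 0.633, -0.024], "turn": [0.001, -0.0022, -0.5535], "fingers": 0}, {"delta_pos": [-0.111, 0.633, -0.024], "turn": [0.001, -0.0022, -0.5535], "fingers": 0}, {"delta_pos": [-0.111, 0.633, -0.024], "turn": [0.001, -0.0022, -0.5535], "fingers": 0}]'

```text
clock: 12.45
position: [0.4418, -0.3127, 0.2166]
ee_rot: [0.586, 0.81, -0.005, -0.002]
ft_force: [1.1, 0.4, -0.2]
grip_width: 1.001
grasp_force: 0.0
```

```bash
python3 -c "
from workcell import *
print(get_obs()['joint_pos'])"; python3 go.py '[(.4446,-.308,.13,108.2),(.4446,-.308,.062,108.2)]'
```

```text
[ 0.91221383  0.19743492 -0.43498566  1.69802535  0.09597579  1.27039896
  0.77427834]
at [ 0.4418 -0.3127  0.2166] tool yaw 108.25 t 12.45 w 1.0011515007693281
(0.4446, -0.308, 0.13, 108.2) [0.0038 0.005  0.0866] [-0.0099  0.0026  0.0009]
(0.4446, -0.308, 0.062, 108.2) [0.0039 0.0057 0.1546] [-0.0099  0.0026  0.0009]
```

Converted, -0.01 rad / 3.1416 = -0.0032.

>>> move_arm --plan '[{"delta_pos": [0.004, 0.005, 0.05], "turn": [-0.0032, 0.001, 0], "fingers": 0}, {"delta_pos": [0.004, 0.005, 0.087], "turn": [-0.0032, 0.001, 0], "fingers": 0}, {"delta_pos": [0.004, 0.005, 0.087], "turn": [-0.0032, 0.001, 0], "fingers": 0}, {"delta_pos": [0.004, 0.005, 0.087], "turn": [-0.0032, 0.001, 0], "fingers": 0}, {"delta_pos": [0.004, 0.005, 0.087], "turn": [-0.0032, 0.001, 0], "fingers": 0}]'

```text
clock: 13.08
position: [0.4461, -0.3058, 0.1317]
ee_rot: [0.587, 0.81, 0.0, 0.001]
ft_force: [0.1, 0.0, -0.3]
grip_width: 0.999
grasp_force: 0.0
```

```bash
python3 go.py '[(.4446,-.308,.058,108.2)]'
```

```text
at [ 0.4461 -0.3058  0.1317] tool yaw 108.17 t 13.075 w 0.9992160220779418
(0.4446, -0.308, 0.058, 108.2) [-0.0014 -0.0023  0.0737] [ 0.0021  0.0019 -0.0005]
```

Converted, 0.002 rad / 3.1416 = 0.0006.

>>> move_arm --plan '[{"delta_pos": [-0.001, -0.002, 0.04], "turn": [0.0006, 0.0006, 0], "fingers": 0}, {"delta_pos": [-0.001, -0.002, 0.065], "turn": [0.0006, 0.0006, 0], "fingers": 0}, {"delta_pos": [-0.001, -0.002, 0.0735], "turn": [0.0006, 0.0006, 0], "fingers": 0}, {"delta_pos": [-0.001, -0.002, 0.0735], "turn": [0.0006, 0.0006, 0], "fingers": 0}, {"delta_pos": [-0.001, -0.002, 0.0735], "turn": [0.0006, 0.0006, 0], "fingers": 1}, {"delta_pos": [-0.001, -0.002, 0.0735], "turn": [0.0006, 0.0006, 0], "fingers": 1}, {"delta_pos": [-0.001, -0.002, 0.0735], "turn": [0.0006, 0.0006, 0], "fingers": 1}, {"delta_pos": [-0.001, -0.002, 0.0735], "turn": [0.0006, 0.0006, 0], "fingers": 1}, {"delta_pos": [-0.001, -0.002, 0.0735], "turn": [0.0006, 0.0006, 0], "fingers": 1}, {"delta_pos": [-0.001, -0.002, 0.0735], "turn": [0.0006, 0.0006, 0], "fingers": 1}, {"delta_pos": [-0.001, -0.002, 0.0735], "turn": [0.0006, 0.0006, 0], "fingers": 1}]' --force 60

```text
clock: 14.45
position: [0.4441, -0.3071, 0.057]
ee_rot: [0.587, 0.81, 0.0, -0.001]
ft_force: [0.0, 0.8, 7.2]
grip_width: 0.297
grasp_force: 60.3
```

```bash
python3 go.py '[(.4446,-.308,.058,108.2),(.4446,-.308,.20,108.2)]'
```

```text
at [ 0.4441 -0.3071  0.057 ] tool yaw 108.17 t 14.45 w 0.29654883882355004
(0.4446, -0.308, 0.058, 108.2) [-0.001   0.0002 -0.001 ] [-0.0008 -0.0016 -0.0006]
(0.4446, -0.308, 0.2, 108.2) [-8.00e-04  1.00e-04 -1.43e-01] [-0.0008 -0.0016 -0.0006]
```

Run:
```python
import numpy as np
from go import rel
t=np.radians(15.7); p=np.array([.6015,-.0404])+.0013*np.array([-np.sin(t),np.cos(t)])
print(p); rel([(.4446,-.308,.20,108.2),(*p,.20,105.7),(*p,.15,105.7)])
```

```text
[ 0.60114822 -0.0391485 ]
at [ 0.4441 -0.3071  0.057 ] tool yaw 108.17 t 14.45 w 0.29654883882355004
(0.4446, -0.308, 0.2, 108.2) [-8.00e-04  1.00e-04 -1.43e-01] [-0.0008 -0.0016 -0.0006]
(np.float64(0.6011482194202314), np.float64(-0.039148500729645576), 0.2, 105.7) [ 0.2059  0.2326 -0.1429] [-0.0008 -0.0016  0.043 ]
(np.float64(0.6011482194202314), np.float64(-0.039148500729645576), 0.15, 105.7) [ 0.2058  0.2327 -0.0929] [-0.0008 -0.0016  0.043 ]
```

Converted, 0.043 rad / 3.1416 = 0.0137.

>>> move_arm --plan '[{"delta_pos": [0, 0, -0.03], "turn": [0, 0, 0], "fingers": 1}, {"delta_pos": [0, 0, -0.08], "turn": [0, 0, 0], "fingers": 1}, {"delta_pos": [0, 0, -0.13], "turn": [0, 0, 0], "fingers": 1}, {"delta_pos": [0.03, 0.034, -0.143], "turn": [-0.0003, -0.0003, 0.0032], "fingers": 1}, {"delta_pos": [0.07, 0.078, -0.143], "turn": [-0.0003, -0.0003, 0.0064], "fingers": 1}, {"delta_pos": [0.11, 0.124, -0.143], "turn": [-0.0003, -0.0003, 0.0095], "fingers": 1}, {"delta_pos": [0.15, 0.168, -0.143], "turn": [-0.0003, -0.0003, 0.0137], "fingers": 1}, {"delta_pos": [0.185, 0.21, -0.143], "turn": [-0.0003, -0.0003, 0.0137], "fingers": 1}, {"delta_pos": [0.206, 0.2325, -0.143], "turn": [-0.0003, -0.0003, 0.0137], "fingers": 1}, {"delta_pos": [0.206, 0.2325, -0.13], "turn": [-0.0003, -0.0003, 0.0137], "fingers": 1}, {"delta_pos": [0.206, 0.2325, -0.13], "turn": [-0.0003, -0.0003, 0.0137], "fingers": 1}, {"delta_pos": [0.206, 0.2325, -0.13], "turn": [-0.0003, -0.0003, 0.0137], "fingers": 1}]'

```text
clock: 15.95
position: [0.6002, -0.0404, 0.1864]
ee_rot: [0.605, 0.796, -0.0, -0.001]
ft_force: [-0.2, 0.2, -2.6]
grip_width: 0.296
grasp_force: 60.7
```

Run:
```python
from h import *
from go import rel
rel([(.60115,-.03915,.12,105.7),(.60115,-.03915,.092,105.7)])
print(get_obs()['ft_force'])
T=snap('top');S=snap('side')
cv2.imwrite('pics/c5.png',np.hstack([cv2.resize(q,(390,480),interpolation=cv2.INTER_CUBIC) for q in(S['color'][180:276,270:348],T['color'][180:276,280:358])])[...,::-1])
```

```text
at [ 0.6002 -0.0404  0.1864] tool yaw 105.59 t 15.95 w 0.296229006240212
(0.60115, -0.03915, 0.12, 105.7) [0.0009 0.0014 0.0663] [-0.0014 -0.001  -0.002 ]
(0.60115, -0.03915, 0.092, 105.7) [0.0009 0.0014 0.0943] [-0.0014 -0.001  -0.002 ]
[-0.15901295  0.18673379 -2.63500039]
```

View pics/c5.png

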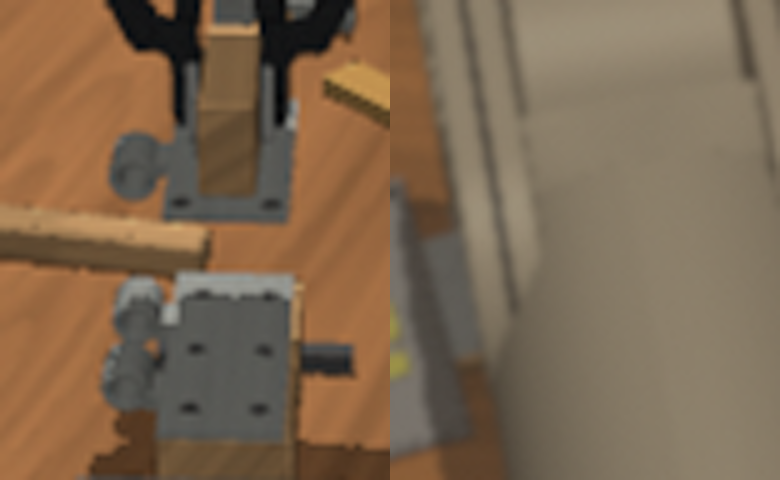

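Side view: the leaf is held level, knuckle at crop (135,165), above the fixed knuckles at (138,300) and (132,370). The top view is blocked by the wrist. Next I measure leaf against jamb in the same side camera.

```bash
cat > rel.py <<'E'
from h import *
import sys
th=np.radians(15.7);e=np.array([[np.cos(th),np.sin(th)],[-np.sin(th),np.cos(th)]])
def J(P): return np.concatenate([(P[...,:2]-[.6015,-.0404])@e.T,P[...,2:]],-1)*1e3
def stats(q,zt,nm,xr,yr):
    m=(abs(q[...,2]-zt)<3.5)&(q[...,0]>xr[0])&(q[...,0]<xr[1])&(q[...,1]>yr[0])&(q[...,1]<yr[1]); b=q[m]
    A=np.c_[b[:,:2],np.ones(len(b))]; c=np.linalg.lstsq(A,b[:,2],rcond=None)[0]
    print(nm,len(b),'x',np.percentile(b[:,0],[1,99]).round(1),'y',np.percentile(b[:,1],[1,99]).round(1),'z@0',c[2].round(1),'tilt',c[:2].round(3))
def cyl(q,nm,yr,zr):
    m=(q[...,0]>31)&(q[...,0]<62)&(q[...,1]>yr[0])&(q[...,1]<yr[1])&(q[...,2]>zr[0])&(q[...,2]<zr[1]);b=q[m]
    print(nm,len(b),'min',np.percentile(b,1,0).round(1),'max',np.percentile(b,99,0).round(1),'mean',b.mean(0).round(1))
if __name__=='__main__':
    zo=float(sys.argv[1])  # expected leaf origin z mm
    S=load('side');q=J(cloud(S))
    stats(q,59,'jamb face',(-40,30),(-20,90)); stats(q,zo+4,'leaf plate',(-40,30),(42,90))
    cyl(q,'fixed kn',(-60,60),(45,76)); cyl(q,'leaf kn',(-40,40),(zo-16,zo+11))
E
python3 rel.py 159.4
python3 - <<'E'
from rel import *
import glob
E
```

```text
jamb face 509 x [-27.   29.2] y [-19.1  74.8] z@0 57.9 tilt [-0.003  0.001]
leaf plate 97 x [-27.3  25.5] y [42.1 58.1] z@0 163.2 tilt [ 0.003 -0.02 ]
fixed kn 268 min [ 31.6 -39.   49.1] max [57.1 46.8 74.3] mean [44.7  7.9 62.8]
leaf kn 123 min [ 31.  -10.5 145. ] max [ 53.7  16.1 168.9] mean [ 42.4   6.2 158.3]
```

Converted, -0.002 rad / 3.1416 = -0.0006.

>>> move_arm --plan '[{"delta_pos": [0.0012, 0.002, 0.03], "turn": [-0.0003, -0.0003, -0.0006], "fingers": 1}, {"delta_pos": [0.0012, 0.002, 0.055], "turn": [-0.0003, -0.0003, -0.0006], "fingers": 1}, {"delta_pos": [0.0012, 0.002, 0.065], "turn": [-0.0003, -0.0003, -0.0006], "fingers": 1}, {"delta_pos": [0.0012, 0.002, 0.066], "turn": [-0.0003, -0.0003, -0.0006], "fingers": 1}, {"delta_pos": [0.0012, 0.002, 0.066], "turn": [-0.0003, -0.0003, -0.0006], "fingers": 1}, {"delta_pos": [0.0012, 0.002, 0.066], "turn": [-0.0003, -0.0003, -0.0006], "fingers": 1}]'

```text
clock: 16.8
position: [0.6027, -0.0372, 0.1215]
ee_rot: [0.603, 0.798, 0.001, 0.001]
ft_force: [0.1, -0.9, -2.9]
grip_width: 0.294
grasp_force: 60.8
```

```bash
python3 - <<'E'
from h import *
from go import rel
rel([(.60115,-.03915,.092,105.7)])
S=snap('side'); cv2.imwrite('pics/c6.png',cv2.resize(S['color'][190:280,270:360],(600,600),interpolation=cv2.INTER_CUBIC)[...,::-1])
E
python3 rel.py 93.5
```

```text
at [ 0.6027 -0.0372  0.1215] tool yaw 105.81 t 16.8 w 0.2943834236354911
(0.60115, -0.03915, 0.092, 105.7) [-0.0015 -0.0021  0.0295] [0.0018 0.0002 0.0019]
jamb face 409 x [-27.3  29.5] y [-5.7 73.8] z@0 57.7 tilt [0.006 0.001]
leaf plate 113 x [-25.2  29.2] y [42.2 61.1] z@0 98.2 tilt [ 0.008 -0.023]
fixed kn 180 min [ 32.3 -25.9  49.5] max [56.9 46.9 73.9] mean [44.7 24.2 61.6]
leaf kn 128 min [ 31.3 -11.4  80.2] max [ 56.5  18.4 103.8] mean [44.5  7.9 93.9]
```

View pics/c6.png

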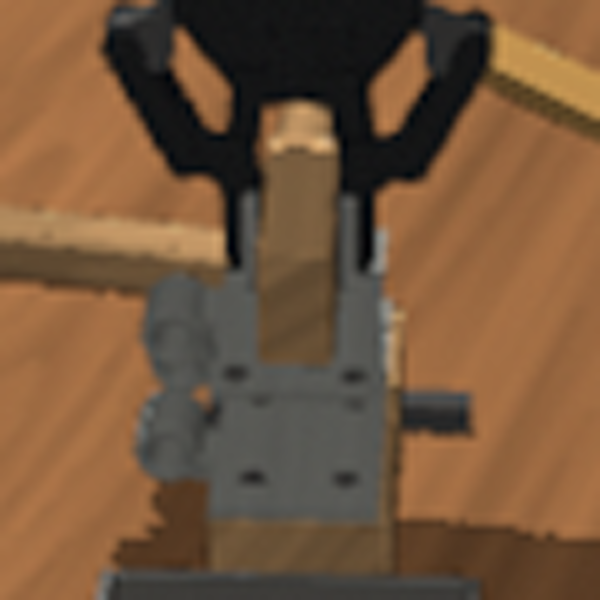

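Run:
```python
from rel import *
S=load('side');q=J(cloud(S))
def edges(nm,zt,yr,dz=4):
    m=(abs(q[...,2]-zt)<dz)&(abs(q[...,0])<31)&(q[...,1]>yr[0])&(q[...,1]<yr[1])
    r=[]
    for v in range(480):
        u=np.flatnonzero(m[v])
        if len(u)>15: r.append((q[v,u,0].min(),q[v,u,0].max()))
    r=np.array(r);print(nm,len(r),np.median(r,0).round(1),r.mean(0).round(1))
    c=[]
    for u in range(640):
        v=np.flatnonzero(m[:,u])
        if len(v)>2: c.append(q[v,u,1].max())
    print('   end y',np.median(c).round(1),len(c))
edges('jamb',58,(55,69));edges('leaf',97.5,(42,54))
edges('jamb',58,(55,90),2.5);edges('leaf',97.5,(42,75),2.5)
# top image from the start: grey (low saturation) steel pixels cast onto z=59
T=load('top');I=cv2.imread('pics/top0.png');hsv=cv2.cvtColor(I,cv2.COLOR_BGR2HSV)
m=((hsv[...,1]<60)&(hsv[...,2]>110)).astype(np.uint8)
v,u=np.nonzero(m[200:265,280:360]);v+=200;u+=280
X=np.array([ray(T,a,b,.059) for a,b in zip(u,v)])*1.;k=J(X)
for lo,hi in((-66,-46),(46,66),(-10,10)):
    s=k[(k[:,1]>lo)&(k[:,1]<hi)&(abs(k[:,0])<45)]
    bins=np.round(s[:,1]/2.5);print('top x',lo,np.mean([[s[bins==b,0].min(),s[bins==b,0].max()] for b in np.unique(bins)],0).round(1))
s=k[abs(k[:,0])<25];bins=np.round(s[:,0]/2.5);print('top y',np.mean([[s[bins==b,1].min(),s[bins==b,1].max()] for b in np.unique(bins)],0).round(1))
```

```text
jamb 4 [-29.9  29.1] [-28.8  29.1]
   end y 67.4 26
leaf 2 [-24.9  29.3] [-24.9  29.3]
   end y 52.9 14
jamb 5 [-25.5  28.7] [-25.1  28. ]
   end y 71.8 25
leaf 4 [-25.1  29.2] [-25.1  28.5]
   end y 58.6 24
top x -66 [-25.6  28.5]
top x 46 [-25.4  28.4]
top x -10 [-27.6  28.6]
top y [-69.6  93.1]
```

Run:
```python
from go import rel
from h import *
rel([]);
for i in range(4): camera('side')
rel([])
```

```text
at [ 0.6026 -0.0372  0.1213] tool yaw 105.81 t 16.85 w 0.29674117172696063
at [ 0.6022 -0.0371  0.1207] tool yaw 105.82 t 17.05 w 0.2956246443607469
```

```bash
python3 go.py '[(.6026,-.0386,.11,105.7),(.6026,-.0386,.0917,105.7)]'
```

```text
at [ 0.6022 -0.0371  0.1207] tool yaw 105.82 t 17.05 w 0.2956246443607469
(0.6026, -0.0386, 0.11, 105.7) [-0.0015 -0.      0.0107] [ 0.0007 -0.0003  0.002 ]
(0.6026, -0.0386, 0.0917, 105.7) [-0.0015 -0.0001  0.029 ] [ 0.0007 -0.0003  0.002 ]
```

Converted, 0.002 rad / 3.1416 = 0.0006.

>>> move_arm --plan '[{"delta_pos": [-0.0015, 0, 0.003], "turn": [0.0002, 0, 0.0006], "fingers": 1}, {"delta_pos": [-0.0015, 0, 0.006], "turn": [0.0002, 0, 0.0006], "fingers": 1}, {"delta_pos": [-0.0015, 0, 0.008], "turn": [0.0002, 0, 0.0006], "fingers": 1}, {"delta_pos": [-0.0015, 0, 0.008], "turn": [0.0002, 0, 0.0006], "fingers": 1}, {"delta_pos": [-0.0015, 0, 0.008], "turn": [0.0002, 0, 0.0006], "fingers": 1}, {"delta_pos": [-0.0015, 0, 0.008], "turn": [0.0002, 0, 0.0006], "fingers": 1}, {"delta_pos": [-0.0015, 0, 0.008], "turn": [0.0002, 0, 0.0006], "fingers": 1}, {"delta_pos": [-0.0015, 0, 0.008], "turn": [0.0002, 0, 0.0006], "fingers": 1}]'

```text
clock: 18.05
position: [0.6026, -0.0386, 0.1125]
ee_rot: [0.604, 0.797, 0.0, -0.0]
ft_force: [-0.6, 0.2, -2.9]
grip_width: 0.296
grasp_force: 60.8
```

```bash
python3 -c "from h import *;S=snap('side')"; python3 go.py '[(.6026,-.0386,.0917,105.7)]'; python3 rel.py 85.5
```

```text
at [ 0.6026 -0.0386  0.1125] tool yaw 105.7 t 18.1 w 0.29414342503114416
(0.6026, -0.0386, 0.0917, 105.7) [-0.      0.      0.0208] [-0.0003 -0.0004 -0.    ]
jamb face 343 x [-27.1  29.5] y [ 5.9 75.3] z@0 57.8 tilt [-0.007 -0.   ]
leaf plate 99 x [-25.2  29.1] y [42.3 59. ] z@0 91.7 tilt [-0.001 -0.069]
fixed kn 175 min [ 31.7 -17.8  48.9] max [56.7 46.3 75.5] mean [44.3 28.7 63.8]
leaf kn 157 min [ 31.9 -10.2  70.2] max [55.9 38.5 93.7] mean [44.9 11.  82.3]
```

>>> move_arm --plan '[{"delta_pos": [0, 0, 0.002], "turn": [0, 0, 0], "fingers": 1}, {"delta_pos": [0, 0, 0.004], "turn": [0, 0, 0], "fingers": 1}, {"delta_pos": [0, 0, 0.006], "turn": [0, 0, 0], "fingers": 1}, {"delta_pos": [0, 0, 0.008], "turn": [0, 0, 0], "fingers": 1}, {"delta_pos": [0, 0, 0.01], "turn": [0, 0, 0], "fingers": 1}, {"delta_pos": [0, 0, 0.012], "turn": [0, 0, 0], "fingers": 1}, {"delta_pos": [0, 0, 0.012], "turn": [0, 0, 0], "fingers": 1}, {"delta_pos": [0, 0, 0.012], "turn": [0, 0, 0], "fingers": 1}]'

```text
clock: 19.1
position: [0.6026, -0.0386, 0.1005]
ee_rot: [0.604, 0.797, 0.0, -0.0]
ft_force: [-0.1, -0.1, -3.7]
grip_width: 0.296
grasp_force: 60.8
```

```bash
python3 -c "
from h import *
S=snap('side');print(get_obs()['ft_force'],get_obs()['torque'])"; python3 go.py '[(.6026,-.0386,.0917,105.7)]'; python3 rel.py 74
```

```text
[ 0.66855523 -0.16588405 -2.41397615] [-0.00435839  0.02553108 -0.03687829]
at [ 0.6026 -0.0386  0.1006] tool yaw 105.7 t 19.15 w 0.2975994148755142
(0.6026, -0.0386, 0.0917, 105.7) [-0.      0.      0.0089] [-0.0002 -0.0004 -0.0001]
jamb face 246 x [-27.3  29.1] y [ 4.3 74.5] z@0 57.6 tilt [0.003 0.004]
leaf plate 98 x [-25.1  28. ] y [42.8 60.1] z@0 78.1 tilt [ 0.005 -0.032]
fixed kn 206 min [ 32.1 -37.7  49.1] max [57.1 47.7 75.4] mean [44.9 20.6 65.1]
leaf kn 186 min [ 32.  -37.7  58.7] max [57.3 39.5 82.4] mean [44.8  6.9 72.4]
```

The knuckle is already in the gap without contact; lowering the last 9 mm.

>>> move_arm --plan '[{"delta_pos": [0, 0, 0.002], "turn": [0, 0, 0], "fingers": 1}, {"delta_pos": [0, 0, 0.004], "turn": [0, 0, 0], "fingers": 1}, {"delta_pos": [0, 0, 0.006], "turn": [0, 0, 0], "fingers": 1}, {"delta_pos": [0, 0, 0.008], "turn": [0, 0, 0], "fingers": 1}, {"delta_pos": [0, 0, 0.0088], "turn": [0, 0, 0], "fingers": 1}, {"delta_pos": [0, 0, 0.0088], "turn": [0, 0, 0], "fingers": 1}, {"delta_pos": [0, 0, 0.0088], "turn": [0, 0, 0], "fingers": 1}, {"delta_pos": [0, 0, 0.0088], "turn": [0, 0, 0], "fingers": 1}, {"delta_pos": [0, 0, 0.0088], "turn": [0, 0, 0], "fingers": 1}]'

```text
clock: 20.27
position: [0.6025, -0.0386, 0.0917]
ee_rot: [0.604, 0.797, 0.0, -0.0]
ft_force: [-0.1, 0.6, -3.5]
grip_width: 0.294
grasp_force: 60.8
```

```bash
python3 - <<'E'
from h import *
from m import rect
S=snap('side');T=snap('top');print(get_obs()['ft_force'],get_obs()['torque'])
P=cloud(T);m=(abs(P[...,0]-.457)<.06)&(abs(P[...,1]-.331)<.06)&(P[...,2]>.045)&(P[...,2]<.08);print('scr',rect(P,m),np.median(P[m][:,2]))
a=cv2.resize(S['color'][190:280,270:360],(480,480),interpolation=cv2.INTER_CUBIC);b=cv2.resize(S['color'],(320,240))
cv2.imwrite('pics/c7.png',np.hstack([a,np.vstack([b,cv2.resize(T['color'],(320,240))])])[...,::-1])
E
python3 go.py '[(.6026,-.0386,.0917,105.7)]'; python3 rel.py 65
```

```text
[-0.03206198 -0.83655123 -4.05638065] [-0.0261701   0.00287656 -0.01660663]
scr (array([457.2, 330.6]), array([59.7, 25.2]), 8.3, 319) 0.06121418617304709
at [ 0.6026 -0.0386  0.0917] tool yaw 105.7 t 20.375 w 0.2935471273714756
(0.6026, -0.0386, 0.0917, 105.7) [-0.  0.  0.] [-0.0002 -0.0004  0.    ]
jamb face 176 x [-27.4  29.5] y [-18.4  74.8] z@0 57.6 tilt [-0.001  0.005]
leaf plate 97 x [-25.2  28. ] y [42.4 59. ] z@0 69.2 tilt [ 0.006 -0.03 ]
fixed kn 281 min [ 31.3 -40.1  49.8] max [56.9 46.5 73.8] mean [44.1 12.9 65.8]
leaf kn 213 min [ 31.3 -36.8  52.7] max [57.  39.3 73.8] mean [43.7  4.8 67.3]
```

View pics/c7.png

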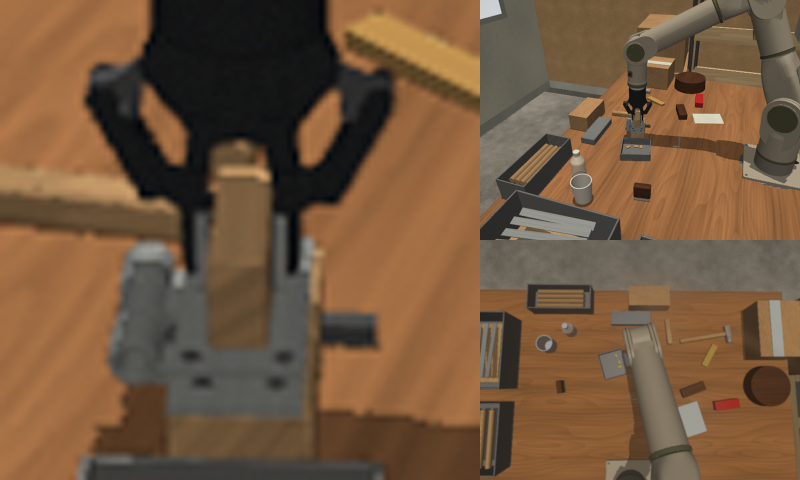

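The three knuckles form one cylinder (left crop, column 145, rows 250–380) and the leaf is level, 10 mm above the jamb face top to top (about 6 mm clear). The wrist force is just the leaf's weight. Chips are in the tray and the scraper is upright.

```bash
python3 -c "from workcell import hand_in; print(hand_in())"
```

```text
the job is handed in; nothing more can be done
None
```

I handed the job in at about 20 s on the robot clock: chips in the tray, scraper upright on the bench, loose leaf held level with its knuckle lined up between the fixed ones by my camera measurements; the judge's verdict was not shown.

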